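# Cover the photometer's cell and hold the filter slide in its detent

## Task

The sample is already loaded in the photometer: first set the light cap over the cell so that it sits fully down on the instrument's deck, and let go of it. Then take the filter slide by its upright tab and draw it along its rail until the spring ball clicks into the notch; stop there without running on past it, and finish still gripping the tab, holding the slide still in the notch while the reading is taken. Leave everything else where it is.

Things in the scene. Friction and masses are not known exactly. Their poses are not given: they have to be found in the camera images.
- photometer: Low cream instrument, fixed: 240 (x) by 400 mm (y), deck 50 mm above the bench. Origin on the bench; deck spans x -120..120, y -230..170 mm. On it: the well (x -60, y 0), the rail along y at x 45 mm with the filter slide, and at the -y end a console (y -222..-168 mm) 45 mm higher than the deck. Its place and yaw (within 0.3 rad) differ each time.
- well (a point): Point on the deck surface at the centre of the well: where the centre of the cap's underside must come. A round black collar, 40 mm in diameter and 9 mm high with a chamfered top, stands around it, and a clear square cuvette, 12.5 mm wide, in it reaches 18 mm above the deck.
- light_cap: Loose aluminium cap like an upturned cup with a black knob, standing mouth down; 60 to 130 g. Cup 52 mm outer diameter, 30 mm high, inside 46 mm wide (3 mm play all round over the collar) and 26 mm deep. Knob on top: 20 mm diameter, from 30 to 60 mm above the rim. Origin: centre of its open rim (underside); z up through the knob.
- filter_slide: Aluminium bar 180 (y) x 40 (x) x 10 mm that slides only along the photometer's y, 110 mm in all, friction about 1.5 N. It starts 0 to 20 mm from its -y stop and is drawn towards +y. Origin: middle of its underside, 6 mm above the deck; axes as the photometer's. On its middle an upright black tab, 12 (x) x 30 (y) mm, from 10 to 50 mm above the origin.
- tab (a point): Point to grip, on the slide's upright tab: its middle, 10 mm below its top, 46 mm above the deck. Axes as the photometer's: the tab is 12 mm thick along x (gripped across the travel) and 30 mm along y. Beside the tab nothing within 60 mm is higher than 24 mm above the deck, the covered well apart.
- slide_notch (a point): Middle of the V notch (11 mm wide, 5.5 mm deep) in the far (+x) long edge of the filter slide, at the slide's upper face; level in y with the middle of the tab.
- detent_ball (a point): Above the centre of the 10 mm spring ball bearing on the slide's far edge, before a dark steel block (30 x 24 x 18 mm) locked at a different place along the rail each time. Axes as the photometer's. In the detent, notch and ball have the same y; the notch starts 25 to 85 mm short (-y side). Within 5 mm the ball pulls the slide in with up to 7 N; pulling it out takes about 10 N.
- amber_bottle: Amber glass bottle, 66 mm diameter, 170 mm high, standing on the bench, origin under its centre; leave alone.
- small_jar: Small glass jar, 44 mm diameter, 50 mm high, origin under its centre; leave alone.
- cuvette_rack: White block 70 x 120 x 25 mm with eight clear cuvettes reaching 40 mm, origin under its centre; leave alone.
- blank_disc: Steel disc, 25 mm diameter, 6 mm thick, lying on the photometer's deck, origin under its centre; leave alone.
- calculator: Black calculator 150 x 110 x 18 mm on the bench, origin under its centre; leave alone.
- beaker: Open glass, 64 mm diameter, 80 mm high, origin under its centre; leave alone.
Mind the look-alikes: they are no part of the job. What is shaped like the light_cap but green or yellow is not meant.

How it is judged:
By the outcome, as a careful person would: the job done as asked, in the order asked, and still so for the second after the job is handed in, while the arm keeps its last pose, push and grip.
It also fails if it takes over 58 s, if anything falls off the work surface, if the arm or the gripper's body presses on something with over 40 N, if the wrist force passes 120 N, or if a joint passes its speed limit or range.

## Robot

A 6-joint arm with a two-finger parallel gripper is mounted at the origin on the work surface. World frame = base frame: x ahead of the robot, y to its left, z up, the work surface at z = 0. Lengths are in m, angles in rad, forces in N, time in s.
With the tool pointing down it reaches from about 0.15 to 0.775 m from the base axis. Payload 6.1 kg.
Tool frame: the origin (TCP) lies midway between the tips of the shut fingers; the grasp point (between the pads) lies 19 mm behind it; z points along the fingers, y is the direction in which the jaws open and shut (so a half turn about z gives the same grasp; the last joint's range is limited). The gripper opens to 85 mm and grips with 20 to 120 N. Pads are 22 mm wide; open, the fingers measure 114 mm over their backs; the gripper's body (76 mm by 85 mm) begins 54 mm behind the grasp point. The pads swing forward as they close: fully open they stand 13 mm farther back than shut.
Start: joints at [-1.236, 0.126, -0.04, 1.405, 0, 1.571], TCP at [0.172, -0.496, 0.231] pointing down, gripper open.
Joint ranges: [-2.72, 2.72], [-0.95, 1.95], [-1.27, 1.35], [-1.78, 2.02], [-1.46, 1.47], [-3.14, 3.14]. Speed limits (rad/s): [2.39, 2.39, 3.01, 3.14, 3.14, 3.14].

## Interface

Orientations are given as a rotation vector (axis times angle).
In Python, from bench import robot gives the robot as it stands. The module is installed in compiled form; this text tells all that it offers.
- The arm moves only by the tool drive_tool, never from a script. Its arguments are lists of equal length, an entry for each row: "jaw": the gripper's target within -1 to 1 (shut at 1, half-way at 0, fully open at -1); "offset": the shift along the tool's x, y, z as a fraction of full scale, a list of three; "twist": the turn, a rotation vector about the tool's x, y, z as a fraction of full scale, a list of three. A call has 1 to 12 rows; each row shifts and turns the commanded pose from where the row before left it, along the tool's axes as they then stand; what a row does not reach is not made up. Full scale, the value 1, is 50 mm for a shift and 4 degrees for a turn. A row lasts 1/10 s, in which the tool goes at most 50 mm and 8.59 degrees, less where a joint would pass 70% of its speed; a pose out of reach is approached as far as the arm can. A call with a number of a shift or a turn outside -1 to 1 is refused whole. A call with a gripper value outside its range is refused whole. The fingers move at their own pace and stop on an object; "force" is the grip in N (left out, the last holds). Time passes only in rows, so rows that do not move let the fingers close. It gives the time, the measured TCP pose, the force and the opening at its end, in the units of the state.
- robot.sense(): the state, without advancing time (a new reading comes with each control period).
- robot.read_camera(name): name is "side" or "top"; returns a dict with "img" (480x640x3 uint8, blue, green, red), "z_map" (480x640 float32, m along the optical axis (not along the pixel's ray), 0 where there is no reading), "intrinsics" (3x3 intrinsics, pixels), "dist_coeffs" ([k1, k2, p1, p2, k3] as OpenCV has them; the pictures are not rectified), "origin" and "attitude" of the camera in the world. Camera axes: x right, y down, z forward; pixel columns grow to the right and rows downward; lengths in m; the calibration is good to about 2 mm. A picture is of the moment at which its call begins.
- robot.hand_in(): hands the job in, once; it reports no verdict.
Trained networks look in a picture, given as the dict that the camera call returned (one of the last four; its "shot" number tells which), for a name from the list of things; names that differ only in an ending like _2 or _b are one class to them, and where a whole thing is asked for, a point or a joint stands for the part that bears it (a point fixed in the world has none). Each returns a list of dicts, best first, with "confidence" (0 to 1); they miss things now and then, are a little off and sometimes report something else, mostly with a low value. They report only what shows in the picture. A call takes as long as a camera call. They do not tell look-alikes from the thing itself.
- robot.boxes_of(thing, picture): "pixel" ([row, column] in pixels, amid what is visible of it).
- robot.cut_out(thing, picture): "pixels" (480x640 bool, what is visible of it) and "pixel" ([row, column] in pixels, amid what is visible of it).
- robot.landmark_of(thing, picture): "pixel" ([row, column] in pixels: a listed point, or the origin of a listed thing).
The state is a dict: "time_s": time; "joint_pos": joint angles; "dq": joint speeds; "joint_torque": joint torques, N m; "tcp_pos": TCP position; "eef_rot": TCP orientation; "force": force on the tool from outside, world axes, zero at the start; "torque": the same for the moment, N m; "grip_width": finger opening in m.
Only numpy, scipy, OpenCV 4.12 (cv2) and the standard library are available. Lean on these libraries where they do the work, as an engineer would, in place of code of your own. Each camera call takes 0.05 s, during which the arm holds its last target. There are 200 camera calls.

## Working session

There is one attempt and no reset: what is moved stays moved. The work goes in short steps, Python scripts to look and compute and a tool call to move; the robot and the scene stay as the last step left them, time stands still between calls to the robot, and variables do not carry over. Pictures are saved under pics/ and viewed, about 8 in all and at most 12, crops included, and the job is handed in when it is done.

Besides the shell and the picture viewer there is one more tool, called after "Emit:" as name(argument=value, ...) on one line, values as JSON. drive_tool: Moves the arm, as the interface text tells. Shift numbers are shares of 50 mm and turn numbers shares of 4 degrees, none past 1 either way. Its arguments: {"type":"object","properties":{"jaw":{"type":"array","items":{"type":"number"}},"offset":{"type":"array","items":{"type":"array","items":{"type":"number"}}},"twist":{"type":"array","items":{"type":"array","items":{"type":"number"}}},"force":{"type":"number"}},"required":["jaw","offset","twist"]}

```bash
mkdir -p pics; cat > h.py <<'E'
import numpy as np, cv2
from scipy.spatial.transform import Rotation as R
from bench import robot
def cam(n,save=None):
    p=robot.read_camera(n)
    if save: cv2.imwrite('pics/'+save,p['img'])
    return p
def att(p):
    a=np.array(p['attitude'],float)
    return a if a.shape==(3,3) else R.from_rotvec(a).as_matrix()
def ray(p,px):
    u=cv2.undistortPoints(np.array([[[px[1],px[0]]]],float),np.array(p['intrinsics']),np.array(p['dist_coeffs']))[0,0]
    return np.array([u[0],u[1],1.])
def at_z(p,px,z):
    d=att(p)@ray(p,px);o=np.array(p['origin']);return o+d*(z-o[2])/d[2]
def at_depth(p,px):
    r,c=int(round(px[0])),int(round(px[1]));w=p['z_map'][max(r-2,0):r+3,max(c-2,0):c+3];w=w[w>0]
    return np.array(p['origin'])+att(p)@(ray(p,px)*np.median(w)) if len(w) else None
def proj(p,X):
    A=att(p).T;t=-A@np.array(p['origin'])
    return cv2.projectPoints(np.array(X,float).reshape(-1,3),cv2.Rodrigues(A)[0],t,np.array(p['intrinsics']),np.array(p['dist_coeffs']))[0][:,0,::-1]
E
cat > a.py <<'E'
from h import *
np.set_printoptions(precision=4,suppress=True)
for n in('top','side'):
    p=cam(n,n+'0.png');print(n,p['origin'],p['attitude'],np.array(p['intrinsics']).ravel())
    for t in('photometer','well','light_cap','tab','slide_notch','detent_ball','filter_slide','amber_bottle','blank_disc','beaker','small_jar'):
        f=robot.landmark_of if t not in('light_cap','amber_bottle','beaker') else robot.boxes_of
        for d in f(t,p)[:4]: print(t,np.array(d['pixel']),round(d['confidence'],2),at_depth(p,d['pixel']))
print(robot.sense())
E
python3 a.py
```

```text
top [ 0.2964 -0.0039  1.6307] [-2.1054  2.1606 -0.1684] [533.2703   0.     324.0216   0.     533.2703 236.5207   0.       0.
   1.    ]
photometer [242.8 330.6] 0.98 [ 0.538  -0.0166  0.0512]
well [259.4 330.9] 0.98 [ 0.4866 -0.016   0.0624]
well [219.1 351.2] 0.17 [ 0.6063 -0.0801  0.0628]
light_cap [300.7 169.8] 0.84 [0.3776 0.4636 0.0499]
light_cap [284.9 204.7] 0.72 [0.4218 0.3608 0.0484]
light_cap [272.7 235.9] 0.64 [0.457  0.27   0.0365]
tab [225.  345.9] 0.56 [ 0.5845 -0.0628  0.086 ]
slide_notch [216.8 351.1] 0.79 [ 0.6159 -0.0806  0.0503]
detent_ball [215.2 335.6] 0.68 [ 0.62   -0.0338  0.0606]
detent_ball [256.  284.7] 0.62 [0.5011 0.1211 0.0564]
filter_slide [222.4 348.2] 0.74 [ 0.5884 -0.069   0.1052]
amber_bottle [183.4 222.4] 0.59 [0.7108 0.2952 0.1228]
blank_disc [254.6 286.6] 0.39 [0.5053 0.1155 0.0549]
beaker [186.3 472.1] 0.77 [ 0.7092 -0.4618  0.0175]
beaker [227.5 347. ] 0.51 [ 0.5804 -0.0665  0.0667]
small_jar [311.7 222.4] 0.76 [0.3415 0.3076 0.0487]
side [0.4631 1.0731 0.9041] [-0.0882  2.7819 -1.3789] [541.7046   0.     318.0596   0.     541.7046 233.8372   0.
[... 639 characters left out ...]
[0.7193 0.3364 0.103 ]
blank_disc [271.6 332.3] 0.64 [0.4993 0.1096 0.0589]
beaker [157.6 280.3] 0.75 [ 0.6876 -0.4175  0.0646]
small_jar [360.9 399.1] 0.76 [0.3492 0.3342 0.0157]
small_jar [228.4 292.4] 0.34 [ 0.6099 -0.0447  0.0666]
{'time_s': 1.2, 'joint_pos': array([-1.236 ,  0.1258, -0.0396,  1.4054,  0.    ,  1.5708]), 'dq': array([ 0.0002,  0.0005, -0.0014,  0.    ,  0.0001,  0.0016]), 'joint_torque': array([  0.0003, -43.5716,  35.3097,   0.0012,   0.    ,   0.    ]), 'tcp_pos': array([ 0.1725, -0.4958,  0.2313]), 'eef_rot': array([-3.0977, -0.5235, -0.    ]), 'force': array([ 0.1206, -0.5421,  0.4459]), 'torque': array([ 0.0246,  0.072 , -0.0529]), 'grip_width': 0.08588771984759377}
```

```bash
python3 - <<'E'
import cv2,numpy as np
t=cv2.imread('pics/top0.png');s=cv2.imread('pics/side0.png')
a=cv2.resize(t[160:340,140:400],(800,554),interpolation=cv2.INTER_CUBIC)
b=cv2.resize(s[180:450,230:450],(480,589),interpolation=cv2.INTER_CUBIC)
cv2.imwrite('pics/c1.png',a);cv2.imwrite('pics/c2.png',b)
E
```

```text
(no output)
```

View pics/c1.png

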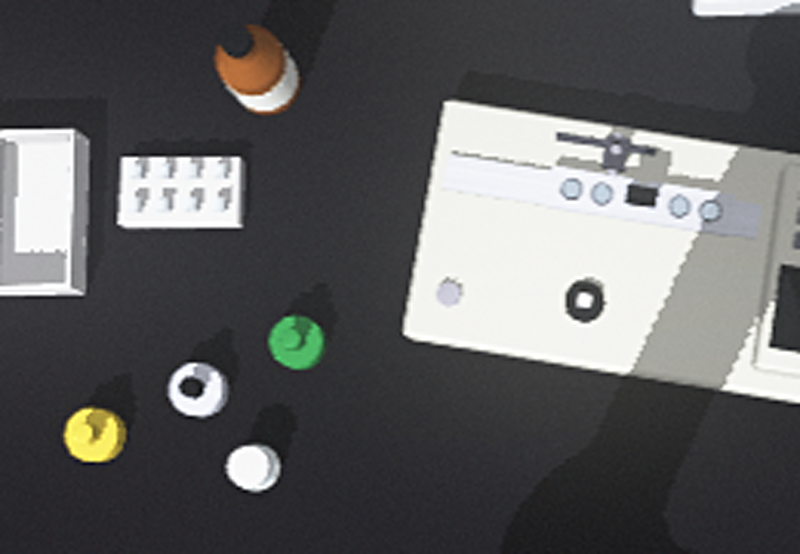

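View pics/c2.png

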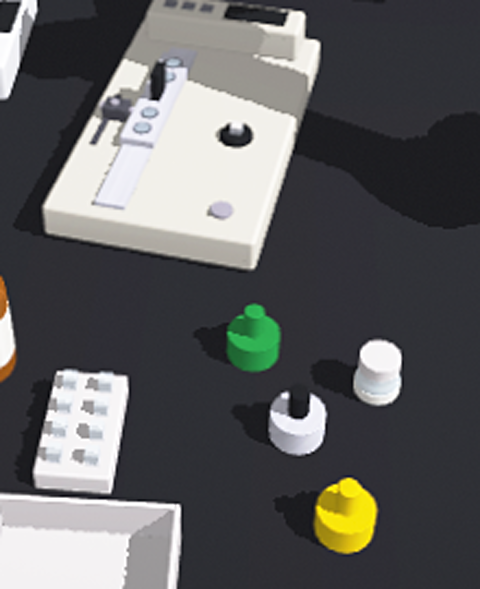

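The aluminium cap with the black knob is at top px (285,205) and side px (376,366), and it is the one meant. The green cap (273,236) and the yellow cap (301,170) are look-alikes; the jar (312,222) has a white lid. The well is at top px (259,331), the tab at (222,348), and the detent block with its ball at (210,341). Next I measure these.

```bash
cat > b.py <<'E'
from h import *
from scipy.optimize import minimize,least_squares
np.set_printoptions(precision=4,suppress=True)
def ring(r,z,n=40):
    a=np.linspace(0,2*np.pi,n,endpoint=False);return np.c_[r*np.cos(a),r*np.sin(a),0*a+z]
CAP=np.vstack([ring(.026,0),ring(.026,.03),ring(.01,.03),ring(.01,.06)])
def sil(p,pts,groups):
    m=np.zeros((480*4,640*4),np.uint8)
    for g in groups: cv2.fillConvexPoly(m,cv2.convexHull(np.round(proj(p,pts[g])[:,::-1]*4+1.5).astype(np.int32)),1)
    ys,xs=np.nonzero(m);return np.array([ys.mean(),xs.mean()])/4-.375
def fit(p,cen,pts,groups,x0,z0):
    f=lambda q:sil(p,pts+np.r_[q,z0],groups)-cen
    q=np.array(x0[:2])
    for _ in range(5):
        J=(np.array([f(q+[.01,0]),f(q+[0,.01])])-f(q)).T/.01
        q=q-np.linalg.solve(J,f(q))
    return q
CG=[slice(0,80),slice(80,160)]
if __name__=='__main__':
  P={n:cam(n) for n in('top','side')}
  x0=np.array([.42,.375])
  for n,p in P.items():
    ds=robot.cut_out('light_cap',p)
    exp=proj(p,[*x0,.03])[0]
    d=min(ds,key=lambda d:np.linalg.norm(np.array(d['pixel'])-exp))
    ys,xs=np.nonzero(d['pixels']);c=np.array([ys.mean(),xs.mean()])
    print(n,'cap',d['confidence'],len(ys),fit(p,c,CAP,CG,x0,0))
  for n,p in P.items():
    Z=p['z_map'];v,u=np.nonzero(Z)
    und=cv2.undistortPoints(np.c_[u,v].astype(float)[:,None],np.array(p['intrinsics']),np.array(p['dist_coeffs']))[:,0]
    X=np.array(p['origin'])+(np.c_[und,np.ones(len(und))]*Z[v,u][:,None])@att(p).T
    s=(X[:,2]>.035)&(X[:,2]<.065)&(X[:,0]>.36)&(X[:,0]<.74)&(X[:,1]<.23)&(X[:,1]>-.3)
    print(n,'deck',cv2.minAreaRect(X[s][:,:2].astype(np.float32)),np.median(X[s][:,2]))
    # collar: dark px near the well
    w=proj(p,[.487,-.013,.055])[0];g=p['img'].max(2)<90
    yy,xx=np.indices(g.shape);m=(g&(np.hypot(yy-w[0],xx-w[1])<16)).astype(np.uint8)
    cs,_=cv2.findContours(m,cv2.RETR_EXTERNAL,cv2.CHAIN_APPROX_NONE);h=cv2.convexHull(max(cs,key=cv2.contourArea))
    hm=np.zeros_like(m);cv2.fillConvexPoly(hm,h,1);ys,xs=np.nonzero(hm)
    print(n,'collar px',len(ys),ys.mean(),xs.mean(),fit(p,np.array([ys.mean(),xs.mean()]),np.vstack([ring(.02,0),ring(.019,.009)]),[slice(0,80)],w*0+[.487,-.013],.05))
    for t,z in(('well',.05),('tab',.096),('slide_notch',.066),('detent_ball',.066),('photometer',0)):
      for d in robot.landmark_of(t,p)[:1]: print(n,t,round(d['confidence'],2),at_z(p,d['pixel'],z))
E
python3 b.py
```

```text
top cap 0.72 248 [0.4198 0.3687]
side cap 0.56 689 [0.4183 0.3696]
top deck ((0.5466022491455078, -0.05283094942569733), (0.39825156331062317, 0.24145960807800293), 79.03421020507812) 0.05073044326895171
top collar px 125 257.312 329.544 [ 0.4944 -0.0123]
top well 0.83 [0.4922 0.005  0.05  ]
top tab 0.71 [ 0.583 -0.058  0.096]
top slide_notch 0.8 [ 0.6116 -0.0753  0.066 ]
top detent_ball 0.59 [ 0.622 -0.043  0.066]
top photometer 0.92 [ 0.559  -0.0282  0.    ]
side deck ((0.5427205562591553, -0.04854750633239746), (0.40337103605270386, 0.23970414698123932), 79.08118438720703) 0.052206611429462146
side collar px 127 241.53543307086613 337.53543307086613 [ 0.4915 -0.0126]
side well 0.95 [ 0.4934 -0.0135  0.05  ]
side tab 0.91 [ 0.5857 -0.0673  0.096 ]
side slide_notch 0.77 [ 0.6048 -0.0749  0.066 ]
side detent_ball 0.61 [ 0.6188 -0.0428  0.066 ]
side photometer 0.91 [ 0.5522 -0.0318  0.    ]
```

Emit:
drive_tool(jaw=[-0.3,-0.3,-0.3,-0.3,-0.3,-0.3,-0.3,-0.3,-0.3,-0.3,-0.3,-0.3], offset=[[0,0,0],[0,0,0],[0,0,0],[0,0,0],[0,0,0],[0,0,0],[0,0,0],[0,0,0],[0,0,0],[0,0,0],[0,0,0],[0,0,0]], twist=[[0,0,-1],[0,0,-1],[0,0,-1],[0,0,-1],[0,0,-1],[0,0,-1],[0,0,-1],[0,0,-1],[0,0,-1],[0,0,-1],[0,0,-1],[0,0,-1]], force=40)

```text
time_s: 3.1
tcp_pos: [0.1725, -0.4958, 0.2313]
eef_rot: [-2.614, -1.742, -0.0]
force: [-0.0, -0.4, -0.1]
grip_width: 0.0555
```

Emit:
drive_tool(jaw=[-0.3,-0.3,-0.3,-0.3], offset=[[0,0,0],[0,0,0],[0,0,0],[0,0,0]], twist=[[0,0,-1],[0,0,-1],[0,0,-1],[0,0,0]])

```text
time_s: 3.5
tcp_pos: [0.1725, -0.4958, 0.2313]
eef_rot: [-2.421, -2.002, -0.0]
force: [1.2, 0.9, 1.2]
grip_width: 0.0556
```

```bash
cat > go.py <<'E'
import sys
from h import *
np.set_printoptions(precision=4,suppress=True)
s=robot.sense();M=R.from_rotvec(s['eef_rot']).as_matrix();g=np.array([float(a) for a in sys.argv[1:4]])
print(s['time_s'],s['tcp_pos'],'joints',s['joint_pos'],'F',s['force'],'grip',s['grip_width'])
print('jaw ang',np.degrees(np.arctan2(M[1,1],M[0,1])),'tilt z',M[:,2],'to go /50mm',M.T@(g-s['tcp_pos'])/.05)
E
python3 go.py .419 .369 .231
```

```text
3.5 [ 0.1725 -0.4958  0.2313] joints [-1.236   0.1258 -0.0396  1.4054 -0.      0.5234] F [1.2345 0.8631 1.185 ] grip 0.05556620396514995
jaw ang -10.806728856688899 tilt z [-0.      0.0001 -1.    ] to go /50mm [17.914   1.5998  0.0066]
```

Emit:
drive_tool(jaw=[-0.3,-0.3,-0.3,-0.3,-0.3,-0.3,-0.3,-0.3,-0.3,-0.3,-0.3,-0.3], offset=[[0.75,0.067,0],[0.75,0.067,0],[0.75,0.067,0],[0.75,0.067,0],[0.75,0.067,0],[0.75,0.067,0],[0.75,0.067,0],[0.75,0.067,0],[0.75,0.067,0],[0.75,0.067,0],[0.75,0.067,0],[0.75,0.067,0]], twist=[[0,0,0],[0,0,0],[0,0,0],[0,0,0],[0,0,0],[0,0,0],[0,0,0],[0,0,0],[0,0,0],[0,0,0],[0,0,0],[0,0,0]])

```text
time_s: 4.7
tcp_pos: [0.2965, -0.0599, 0.2316]
eef_rot: [2.422, 1.999, 0.001]
force: [1.2, 0.0, 0.1]
grip_width: 0.0557
```

Emit:
drive_tool(jaw=[-0.3,-0.3,-0.3,-0.3,-0.3,-0.3,-0.3,-0.3,-0.3,-0.3,-0.3,-0.3], offset=[[0.75,0.067,0],[0.75,0.067,0],[0.75,0.067,0],[0.75,0.067,0],[0.75,0.067,0],[0.75,0.067,0],[0.75,0.067,0],[0.75,0.067,0],[0.75,0.067,0],[0.75,0.067,0],[0.75,0.067,0],[0,0,0]], twist=[[0,0,0],[0,0,0],[0,0,0],[0,0,0],[0,0,0],[0,0,0],[0,0,0],[0,0,0],[0,0,0],[0,0,0],[0,0,0],[0,0,0]])

```text
time_s: 5.9
tcp_pos: [0.4108, 0.3404, 0.2299]
eef_rot: [-2.419, -2.003, 0.001]
force: [0.0, 0.5, -0.0]
grip_width: 0.0555
```

```bash
python3 go.py .419 .369 .035
```

```text
5.9 [0.4108 0.3404 0.2299] joints [ 0.6916  0.1424 -0.0235  1.4054  0.0007  2.4498] F [ 0.0308  0.4829 -0.0226] grip 0.05546553644151909
jaw ang -10.738367595415461 tilt z [-0.0008  0.0002 -1.    ] to go /50mm [0.5928 0.0577 3.898 ]
```

Emit:
drive_tool(jaw=[-0.3,-0.3,-0.3,-0.3,-0.3,-0.3,-0.3,-0.3,-0.3,-0.3], offset=[[0.59,0.058,0],[0,0,0.6],[0,0,0.6],[0,0,0.6],[0,0,0.6],[0,0,0.6],[0,0,0.4],[0,0,0.3],[0,0,0.2],[0,0,0]], twist=[[0,0,0],[0,0,0],[0,0,0],[0,0,0],[0,0,0],[0,0,0],[0,0,0],[0,0,0],[0,0,0],[0,0,0]])

```text
time_s: 6.9
tcp_pos: [0.4177, 0.3642, 0.0352]
eef_rot: [2.422, 2.001, -0.004]
force: [-0.6, 0.2, 0.7]
grip_width: 0.0556
```

```bash
python3 go.py .419 .369 .035; python3 - <<'E'
from h import *
p=cam('side');cv2.imwrite('pics/c3.png',cv2.resize(p['img'][250:450,290:470],(540,600),interpolation=2))
E
```

```text
6.9 [0.4177 0.3642 0.0352] joints [ 0.7172  0.2537 -0.3223  0.9972 -0.0001  2.4779] F [-0.619   0.16    0.7085] grip 0.055553533989969095
jaw ang -10.883238195015293 tilt z [-0.0017 -0.0016 -1.    ] to go /50mm [0.0984 0.0075 0.0037]
```

View pics/c3.png

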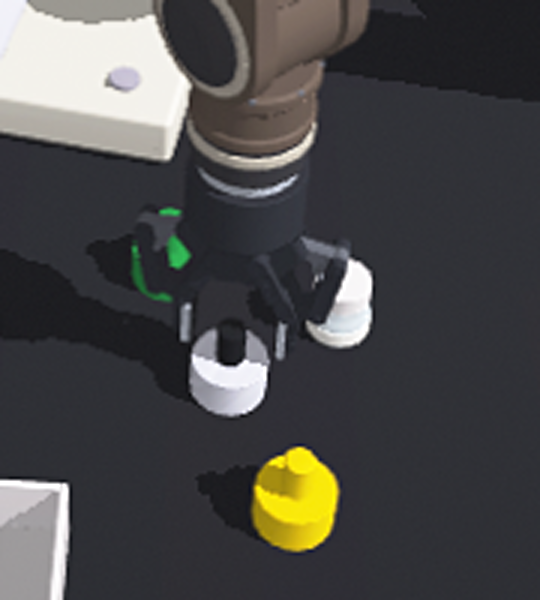

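The fingers straddle the black knob of the aluminium cap (side px about (365,367)). The tool is 5 mm short along x, so I correct that, grip and lift.

Emit:
drive_tool(jaw=[-0.3,1,1,1,1,1,1,1], offset=[[0.1,0,0],[0,0,0],[0,0,0],[0,0,0],[0,0,0],[0,0,0],[0,0,0],[0,0,0]], twist=[[0,0,0],[0,0,0],[0,0,0],[0,0,0],[0,0,0],[0,0,0],[0,0,0],[0,0,0]], force=40)

```text
time_s: 7.75
tcp_pos: [0.4198, 0.3706, 0.037]
eef_rot: [-2.421, -2.002, -0.002]
force: [-0.1, -0.1, 5.8]
grip_width: 0.0183
```

```bash
python3 go.py .419 .369 .16; 
```

```text
7.75 [0.4198 0.3706 0.037 ] joints [ 0.7232  0.2595 -0.3103  0.9996  0.0001  2.4828] F [-0.0902 -0.1234  5.7885] grip 0.018340081831131144
jaw ang -10.818584667286514 tilt z [ 0.001  0.001 -1.   ] to go /50mm [-0.0311 -0.0073 -2.4603]
```

Emit:
drive_tool(jaw=[1,1,1,1,1,1,1,1], offset=[[0,0,-0.1],[0,0,-0.3],[0,0,-0.5],[0,0,-0.5],[0,0,-0.5],[0,0,-0.5],[0,0,-0.2],[0,0,0]], twist=[[0,0,0],[0,0,0],[0,0,0],[0,0,0],[0,0,0],[0,0,0],[0,0,0],[0,0,0]])

```text
time_s: 8.55
tcp_pos: [0.4198, 0.3706, 0.1673]
eef_rot: [-2.421, -2.002, -0.003]
force: [0.1, -0.2, -0.6]
grip_width: 0.0183
```

```bash
python3 go.py .4927 -.012 .16; python3 - <<'E'
from h import *
p=cam('side');cv2.imwrite('pics/c4.png',cv2.resize(p['img'][240:430,290:460],(537,600),interpolation=2))
E
```

```text
8.55 [0.4198 0.3706 0.1673] joints [ 0.7232  0.1969 -0.095   1.2768 -0.      2.4828] F [ 0.1204 -0.2353 -0.5923] grip 0.018341685781044084
jaw ang -10.819236317799817 tilt z [ 0.0015  0.0013 -1.    ] to go /50mm [-7.2426  2.8674  0.1389]
```

View pics/c4.png

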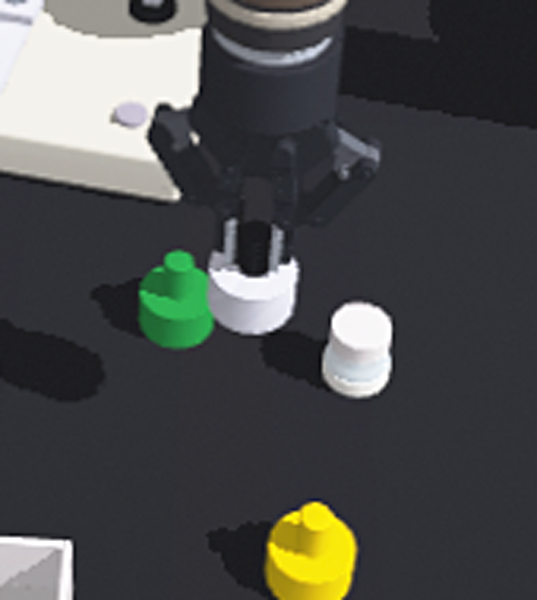

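The cap is lifted and hangs upright (side px about (330,370)). I carry it over the well.

Emit:
drive_tool(jaw=[1,1,1,1,1,1,1,1,1,1,1,1], offset=[[-0.3,0.12,0],[-0.6,0.24,0],[-0.7,0.28,0],[-0.8,0.31,0],[-0.8,0.31,0],[-0.8,0.31,0],[-0.8,0.31,0],[-0.8,0.31,0],[-0.7,0.28,0],[-0.6,0.24,0],[-0.3,0.12,0],[0,0,0]], twist=[[0,0,0],[0,0,0],[0,0,0],[0,0,0],[0,0,0],[0,0,0],[0,0,0],[0,0,0],[0,0,0],[0,0,0],[0,0,0],[0,0,0]])

```text
time_s: 9.8
tcp_pos: [0.4898, -0.0125, 0.1647]
eef_rot: [-2.424, -1.997, 0.004]
force: [-0.3, -0.2, -0.7]
grip_width: 0.0186
```

```bash
cat > v.py <<'E'
import sys
from b import *
s=robot.sense();t=s['tcp_pos']
for n in('side','top'):
    p=cam(n)
    w=proj(p,[*t[:2],t[2]-.03])[0].astype(int);r,c=w
    if n=='side': cv2.imwrite('pics/'+sys.argv[1],cv2.resize(p['img'][r-60:r+60,c-70:c+70],(700,600),interpolation=2))
    # project model cap at nominal pose for overlay comparison
    for d in robot.cut_out('light_cap',p):
        e=np.linalg.norm(np.array(d['pixel'])-proj(p,[*t[:2],t[2]-.017])[0])
        if e<25:
            ys,xs=np.nonzero(d['pixels']);print(n,d['confidence'],len(ys),'rows',ys.min(),ys.max(),'cols',xs.min(),xs.max(),'model cup',proj(p,CAP[:80]+[*t[:2],t[2]-.037]).min(0),proj(p,CAP[:80]+[*t[:2],t[2]-.037]).max(0))
E
python3 go.py .4927 -.012 .13; python3 v.py c5.png
```

```text
9.8 [ 0.4898 -0.0125  0.1647] joints [-0.0251  0.0706 -0.247   1.256  -0.0006  1.7384] F [-0.3294 -0.2372 -0.7351] grip 0.018585061222757784
jaw ang -11.041301550879503 tilt z [-0.0028 -0.0005 -1.    ] to go /50mm [0.0213 0.0575 0.6929]
side 0.67 377 rows 196 222 cols 331 350 model cup [201.9871 328.1515] [224.2318 349.6077]
```

View pics/c5.png

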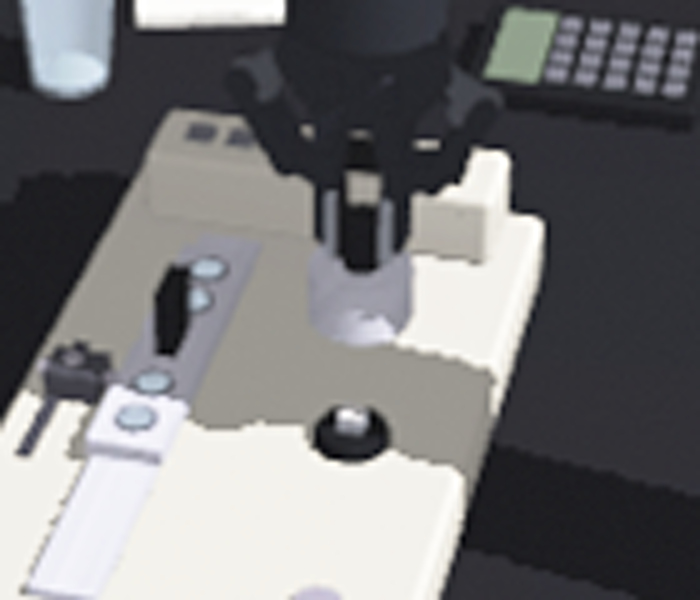

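The cap hovers with its cup centre at crop (360,300), and the collar is at (350,432). There may be a few mm of offset in x, so I descend to just above the cuvette and compare there.

Emit:
drive_tool(jaw=[1,1,1,1,1], offset=[[0.02,0.06,0.2],[0,0,0.3],[0,0,0.3],[0,0,0.15],[0,0,0]], twist=[[0,0,0],[0,0,0],[0,0,0],[0,0,0],[0,0,0]])

```text
time_s: 10.5
tcp_pos: [0.493, -0.0089, 0.1173]
eef_rot: [-2.419, -2.002, 0.003]
force: [0.2, -0.4, -0.8]
grip_width: 0.0189
```

```bash
python3 go.py .4927 -.012 .087; cat > v2.py <<'E'
import sys
from b import *
t=robot.sense()['tcp_pos']
p=cam('side');b=np.array([*t[:2],t[2]-.037])
r,c=proj(p,b)[0].astype(int);r0,c0=r-30,c-35
im=cv2.resize(p['img'][r0:r0+60,c0:c0+70],(700,600),interpolation=cv2.INTER_CUBIC)
def dr(X,col): cv2.polylines(im,[np.round(((proj(p,X)[:,::-1]-[c0,r0])+.5)*10).astype(np.int32)],True,col,1)
dr(ring(.026,0)+b,(0,0,255));dr(ring(.026,.03)+b,(0,0,255))
for q,col in(([.4915,-.0126,.05],(0,200,0)),):
    dr(ring(.02,0)+q,col);dr(ring(.019,.009)+q,col)
cv2.imwrite('pics/'+sys.argv[1],im)
E
python3 v2.py c6.png
```

```text
10.5 [ 0.493  -0.0089  0.1173] joints [-0.0181  0.0936 -0.327   1.1527 -0.      1.7404] F [ 0.1701 -0.4114 -0.7651] grip 0.01885457251228741
jaw ang -10.754624731929045 tilt z [-0.0025  0.     -1.    ] to go /50mm [-0.0613  0.0061  0.6062]
```

View pics/c6.png

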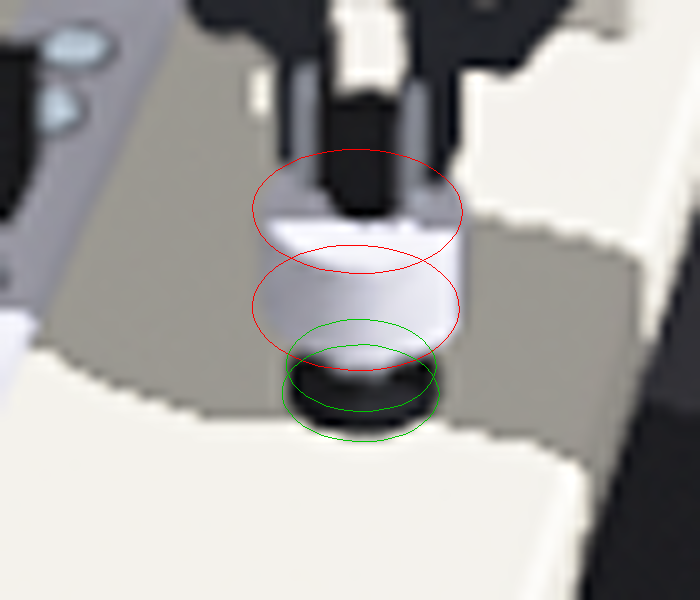

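The overlay shows the cup centre at crop column 360 and the collar at about 365. Cup and collar sit about equally off the model, so the camera bias mostly cancels. I need about 4 mm along tool -x, then a slow descent.

Emit:
drive_tool(jaw=[1,1,1,1,1], offset=[[-0.08,-0.005,0],[0,0,0.15],[0,0,0.15],[0,0,0.1],[0,0,0]], twist=[[0,0,0],[0,0,0],[0,0,0],[0,0,0],[0,0,0]])

```text
time_s: 11.05
tcp_pos: [0.4923, -0.0134, 0.0977]
eef_rot: [-2.42, -2.001, 0.002]
force: [0.2, 0.2, -0.3]
grip_width: 0.0186
```

Emit:
drive_tool(jaw=[1,1,1,1], offset=[[0,0,0.06],[0,0,0.06],[0,0,0.03],[0,0,0]], twist=[[0,0,0],[0,0,0],[0,0,0],[0,0,0]])

```text
time_s: 11.45
tcp_pos: [0.4928, -0.0134, 0.0911]
eef_rot: [-2.421, -2.002, 0.0]
force: [0.1, 0.3, -0.6]
grip_width: 0.0186
```

There was no contact below the collar top, so the rim is around the collar. Now I seat it.

Emit:
drive_tool(jaw=[1,1,1,1], offset=[[0,0,0.04],[0,0,0.04],[0,0,0.02],[0,0,0]], twist=[[0,0,0],[0,0,0],[0,0,0],[0,0,0]])

```text
time_s: 11.85
tcp_pos: [0.4931, -0.0134, 0.087]
eef_rot: [2.421, 2.002, 0.001]
force: [-1.5, 0.2, 5.1]
grip_width: 0.0191
```

Emit:
drive_tool(jaw=[-0.2,-0.2,-0.2,-0.2,-0.2,-0.2,-0.2,-0.2,-0.2,-0.2,-0.2,-0.2], offset=[[0,0,0],[0,0,0],[0,0,0],[0,0,0],[0,0,0],[0,0,-0.1],[0,0,-0.3],[0,0,-0.5],[0,0,-0.5],[0,0,-0.3],[0,0,-0.2],[0,0,0]], twist=[[0,0,0],[0,0,0],[0,0,0],[0,0,0],[0,0,0],[0,0,0],[0,0,0],[0,0,0],[0,0,0],[0,0,0],[0,0,0],[0,0,0]])

```text
time_s: 13.05
tcp_pos: [0.4937, -0.0134, 0.1827]
eef_rot: [2.42, 2.001, 0.003]
force: [0.0, -0.8, -0.8]
grip_width: 0.0509
```

```bash
python3 go.py .585 -.062 .16; cat > w.py <<'E'
from b import *
p=cam('side','side_seat.png')
for t,z in(('light_cap',.05),('tab',.096),('slide_notch',.066),('detent_ball',.066),('filter_slide',.056)):
  for d in robot.landmark_of(t,p)[:2]: print(t,round(d['confidence'],2),np.array(d['pixel']),at_z(p,d['pixel'],z),at_depth(p,d['pixel']))
b=np.array([.4925,-.0128,.05])
r,c=proj(p,b)[0].astype(int);r0,c0=r-75,c-90
im=cv2.resize(p['img'][r0:r0+120,c0:c0+160],(800,600),interpolation=cv2.INTER_CUBIC)
def dr(X): cv2.polylines(im,[np.round(((proj(p,X)[:,::-1]-[c0,r0])+.5)*5).astype(np.int32)],True,(0,0,255),1)
dr(ring(.026,0)+b);dr(ring(.026,.03)+b);dr(ring(.01,.06)+b)
print(r0,c0);cv2.imwrite('pics/c7.png',im)
E
python3 w.py
```

```text
13.05 [ 0.4937 -0.0134  0.1827] joints [-0.0272  0.0694 -0.2085  1.2904  0.      1.7324] F [ 0.0438 -0.8122 -0.7806] grip 0.05092680347329577
jaw ang -10.817106149561829 tilt z [ 0.0024 -0.0001 -1.    ] to go /50mm [-0.6118  1.9752  0.4588]
light_cap 0.73 [246.3 338.6] [0.4882 0.0018 0.05  ] [0.488  0.0122 0.0583]
light_cap 0.73 [419.8 384.9] [0.3855 0.5013 0.05  ] [0.384  0.4898 0.0329]
tab 0.58 [213.6 302.6] [ 0.585  -0.0709  0.096 ] [ 0.5837 -0.0588  0.1046]
slide_notch 0.86 [223.2 296.4] [ 0.6019 -0.0688  0.066 ] [ 0.6019 -0.069   0.0659]
detent_ball 0.68 [228.2 289. ] [ 0.6189 -0.0458  0.066 ] [ 0.6185 -0.043   0.0681]
filter_slide 0.55 [224.8 303.9] [ 0.583  -0.0765  0.056 ] [ 0.5808 -0.0557  0.0713]
167 247
```

View pics/c7.png

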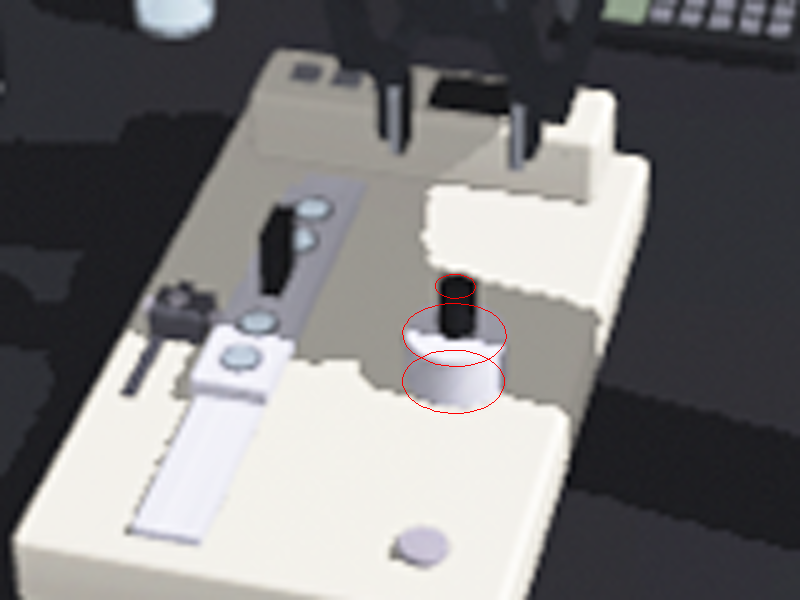

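The cap stands on the deck around the well (crop (455,380)), coinciding with the model to within the known camera bias. The gripper is clear of it. Next I locate the tab and ball along the rail.

```bash
cat > t.py <<'E'
from b import *
th=np.radians(-10.85);Rz=np.array([[np.cos(th),-np.sin(th)],[np.sin(th),np.cos(th)]])
o=np.array([.4928,-.0132])+Rz@[.06,0]
def W(L): L=np.atleast_2d(L);return np.c_[o+L[:,:2]@Rz.T,L[:,2]]
print('origin',o)
from scipy.optimize import minimize
for n,f in(('top','top0.png'),('side','side_seat.png')):
    im=cv2.imread('pics/'+f);p=cam(n);q=proj(p,W([.045,-.035,.086]))[0]
    yy,xx=np.indices(im.shape[:2]);m=((im.max(2)<70)&(abs(yy-q[0])<16)&(abs(xx-q[1])<10)).astype(np.uint8)
    k,l,st,ce=cv2.connectedComponentsWithStats(m);i=1+np.argmax(st[1:,4]);c=ce[i][::-1];print(n,'dark',st[i],c)
    B=np.array([[x,y,z] for x in(-.006,.006) for y in(-.015,.015) for z in(.066,.106)])
    def g(v): 
        pts=proj(p,W(B+[.045+v[0],v[1],0]))[:,::-1];M=cv2.moments(cv2.convexHull(pts.astype(np.float32)));return np.array([M['m01'],M['m10']])/M['m00']-c
    from scipy.optimize import fsolve
    print(n,'tab dx,y local',fsolve(g,[0,-.035],epsfcn=1e-4))
    d=robot.landmark_of('detent_ball',p)
    for e in d[:2]: X=at_z(p,e['pixel'],.066)[:2];print('ball',round(e['confidence'],2),Rz.T@(X-o))
E
python3 t.py
```

```text
origin [ 0.5517 -0.0245]
top dark [344 220   9   7  36] [223.5    348.0278]
top tab dx,y local [-0.0003 -0.0368]
side dark [299 208   7  18  99] [216.6263 301.8788]
side tab dx,y local [-0.0015 -0.0393]
ball 0.5 [ 0.0686 -0.01  ]
ball 0.36 [-0.0823  0.1483]
```

Emit:
drive_tool(jaw=[0.2,0.2,0.2,0.2,0.2,0.2], offset=[[-0.1,0.3,0],[-0.2,0.5,0],[-0.2,0.6,0],[-0.15,0.4,0],[-0.11,0.27,0],[0,0,0]], twist=[[0,0,0],[0,0,0],[0,0,0],[0,0,0],[0,0,0],[0,0,0]])

```text
time_s: 14.15
tcp_pos: [0.5894, -0.0716, 0.1803]
eef_rot: [2.422, 2.0, -0.0]
force: [0.1, -1.1, -0.6]
grip_width: 0.0343
```

```bash
python3 go.py .5883 -.0702 .083
```

```text
14.15 [ 0.5894 -0.0716  0.1803] joints [-0.1207  0.2602  0.0132  1.324  -0.0003  1.6403] F [ 0.1175 -1.143  -0.6435] grip 0.034307823191537724
jaw ang -10.895925359846432 tilt z [-0.0002 -0.0002 -1.    ] to go /50mm [ 0.0233 -0.0262  1.9457]
```

Emit:
drive_tool(jaw=[0.2,0.2,0.2,0.2,0.2,0.2,0.2], offset=[[0.02,-0.03,0.2],[0,0,0.5],[0,0,0.5],[0,0,0.4],[0,0,0.25],[0,0,0.09],[0,0,0]], twist=[[0,0,0],[0,0,0],[0,0,0],[0,0,0],[0,0,0],[0,0,0],[0,0,0]])

```text
time_s: 14.85
tcp_pos: [0.5858, -0.0687, 0.0841]
eef_rot: [-2.42, -2.002, 0.001]
force: [-0.2, 0.0, 0.2]
grip_width: 0.0341
```

```bash
python3 go.py .5883 -.0702 .083; python3 - <<'E'
from h import *
p=cam('side');cv2.imwrite('pics/c8.png',cv2.resize(p['img'][170:270,250:370],(720,600),interpolation=2))
E
```

```text
14.85 [ 0.5858 -0.0687  0.0841] joints [-0.1167  0.2849 -0.1677  1.1188 -0.      1.6426] F [-0.1739  0.0397  0.1548] grip 0.03410169621953491
jaw ang -10.798501664353456 tilt z [-0.0006  0.     -1.    ] to go /50mm [-0.0207  0.0559  0.0213]
```

View pics/c8.png

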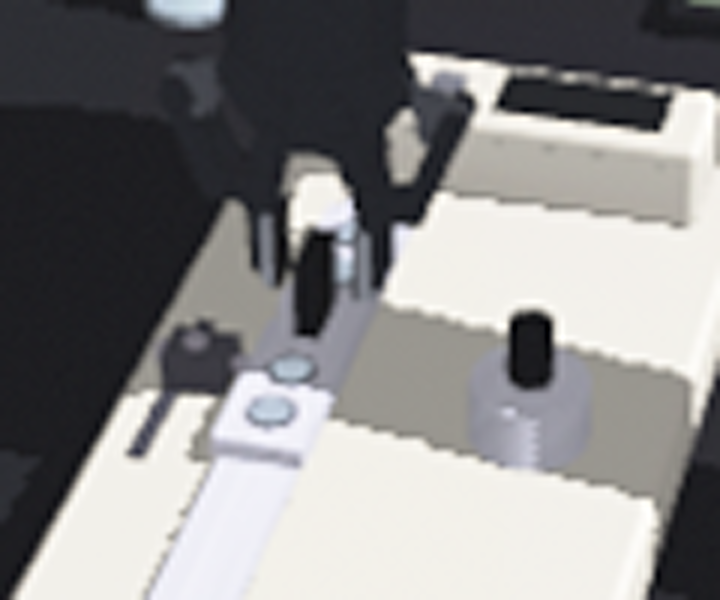

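The tab (crop (315,285)) stands between the pads (265 and 365). I correct 2.5 mm along tool y and close.

Emit:
drive_tool(jaw=[0.2,1,1,1,1,1,1], offset=[[-0.02,0.055,0],[0,0,0],[0,0,0],[0,0,0],[0,0,0],[0,0,0],[0,0,0]], twist=[[0,0,0],[0,0,0],[0,0,0],[0,0,0],[0,0,0],[0,0,0],[0,0,0]], force=60)

```text
time_s: 15.6
tcp_pos: [0.5885, -0.0704, 0.0854]
eef_rot: [2.421, 2.002, 0.001]
force: [-3.3, 1.1, 5.2]
grip_width: 0.0106
```

```bash
python3 go.py .5883 -.0702 .083
```

```text
15.6 [ 0.5885 -0.0704  0.0854] joints [-0.119   0.2887 -0.1596  1.122   0.      1.6405] F [-3.3261  1.1389  5.2073] grip 0.010553081813340727
jaw ang -10.816020267632059 tilt z [ 0.0005 -0.     -1.    ] to go /50mm [ 0.0029 -0.005   0.0482]
```

Emit:
drive_tool(jaw=[1,1,1,1,1,1,1], offset=[[0,0,-0.03],[0.04,0,0],[0.08,0,0],[0.08,0,0],[0.06,0,0],[0.04,0,0],[0,0,0]], twist=[[0,0,0],[0,0,0],[0,0,0],[0,0,0],[0,0,0],[0,0,0],[0,0,0]])

```text
time_s: 16.3
tcp_pos: [0.5915, -0.0548, 0.0855]
eef_rot: [-2.419, -2.002, -0.001]
force: [-1.0, 0.3, -4.8]
grip_width: 0.0103
```

Emit:
drive_tool(jaw=[1,1,1], offset=[[0.02,0,0],[0.02,0,0],[0,0,0]], twist=[[0,0,0],[0,0,0],[0,0,0]])

```text
time_s: 16.6
tcp_pos: [0.5917, -0.0534, 0.0855]
eef_rot: [-2.42, -2.002, 0.0]
force: [-0.3, -1.4, -5.9]
grip_width: 0.0106
```

```bash
cat > f.py <<'E'
from h import *
s=robot.sense();M=R.from_rotvec(s['eef_rot']).as_matrix()
print(s['time_s'],s['tcp_pos'].round(4),'travel mm',((M.T@(s['tcp_pos']-np.array([.5885,-.0704,.0854])))*1e3).round(2),'F tool',(M.T@s['force']).round(2),'grip',s['grip_width'])
E
python3 f.py; cat > ball.py <<'E'
import sys
from b import *
th=np.radians(-10.85);Rz=np.array([[np.cos(th),-np.sin(th)],[np.sin(th),np.cos(th)]]);o=np.array([.5517,-.0245])
for n in('side','top'):
    p=cam(n)
    for t in('detent_ball','slide_notch','tab'):
        for d in robot.landmark_of(t,p)[:1]: print(n,t,round(d['confidence'],2),Rz.T@(at_z(p,d['pixel'],.096 if t=='tab' else .066)[:2]-o))
E
python3 ball.py
```

```text
16.6 [ 0.5917 -0.0534  0.0855] travel mm [ 1.731e+01 -1.000e-02 -6.000e-02] F tool [-1.41 -0.05  5.92] grip 0.010604751153718929
side detent_ball 0.43 [ 0.0697 -0.0111]
side slide_notch 0.79 [ 0.0598 -0.014 ]
side tab 0.89 [ 0.0487 -0.031 ]
```

Emit:
drive_tool(jaw=[1,1,1], offset=[[0.02,0,0.03],[0.02,0,0],[0,0,0]], twist=[[0,0,0],[0,0,0],[0,0,0]])

```text
time_s: 17.3
tcp_pos: [0.5921, -0.0518, 0.0854]
eef_rot: [2.421, 2.002, 0.0]
force: [-5.5, -0.7, 1.8]
grip_width: 0.0107
```

Emit:
drive_tool(jaw=[1,1], offset=[[0.02,0,0],[0,0,0]], twist=[[0,0,0],[0,0,0]])

```text
time_s: 17.5
tcp_pos: [0.5923, -0.0507, 0.0854]
eef_rot: [2.421, 2.002, 0.001]
force: [-4.7, -0.2, 1.6]
grip_width: 0.0109
```

Emit:
drive_tool(jaw=[1,1], offset=[[0.02,0,0],[0,0,0]], twist=[[0,0,0],[0,0,0]])

```text
time_s: 17.7
tcp_pos: [0.5925, -0.0498, 0.0854]
eef_rot: [2.421, 2.002, 0.001]
force: [-5.2, -0.5, 2.2]
grip_width: 0.0104
```

Emit:
drive_tool(jaw=[1,1], offset=[[0.02,0,0],[0,0,0]], twist=[[0,0,0],[0,0,0]])

```text
time_s: 17.9
tcp_pos: [0.5927, -0.0488, 0.0854]
eef_rot: [2.421, 2.002, 0.001]
force: [-4.9, -0.6, 1.7]
grip_width: 0.0107
```

Emit:
drive_tool(jaw=[1,1], offset=[[0.02,0,0],[0,0,0]], twist=[[0,0,0],[0,0,0]])

```text
time_s: 18.1
tcp_pos: [0.5928, -0.0478, 0.0854]
eef_rot: [2.421, 2.002, 0.001]
force: [-5.1, -0.2, 1.7]
grip_width: 0.0107
```

```bash
python3 f.py
```

```text
18.1 [ 0.5928 -0.0478  0.0854] travel mm [2.301e+01 2.000e-02 1.000e-02] F tool [-1.1  -4.97 -1.72] grip 0.010676683052870856
```

Emit:
drive_tool(jaw=[1,1], offset=[[0.02,-0.02,0],[0,0,0]], twist=[[0,0,0],[0,0,0]])

```text
time_s: 18.3
tcp_pos: [0.593, -0.0467, 0.0854]
eef_rot: [2.42, 2.001, 0.003]
force: [-1.8, -1.4, 3.3]
grip_width: 0.0108
```

Emit:
drive_tool(jaw=[1,1], offset=[[0.02,0,0],[0,0,0]], twist=[[0,0,0],[0,0,0]])

```text
time_s: 18.5
tcp_pos: [0.5933, -0.0454, 0.0854]
eef_rot: [2.42, 2.002, 0.003]
force: [-1.5, 0.1, 5.7]
grip_width: 0.0104
```

Emit:
drive_tool(jaw=[1,1], offset=[[0.02,0,0],[0,0,0]], twist=[[0,0,0],[0,0,0]])

```text
time_s: 18.7
tcp_pos: [0.5935, -0.044, 0.0854]
eef_rot: [2.42, 2.002, 0.004]
force: [-1.2, 2.0, 5.5]
grip_width: 0.0106
```

```bash
python3 f.py
```

```text
18.7 [ 0.5935 -0.044   0.0854] travel mm [2.683e+01 2.000e-02 5.000e-02] F tool [ 1.73 -1.51 -5.54] grip 0.010632777029871655
```

The force along the travel has turned positive, so the ball is pulling the slide in. I continue in 1 mm steps.

Emit:
drive_tool(jaw=[1,1], offset=[[0.02,0,0],[0,0,0]], twist=[[0,0,0],[0,0,0]])

```text
time_s: 18.9
tcp_pos: [0.5939, -0.0424, 0.0854]
eef_rot: [-2.42, -2.003, -0.006]
force: [-1.2, 4.6, 4.7]
grip_width: 0.0109
```

Emit:
drive_tool(jaw=[1,1], offset=[[0.02,0,0],[0,0,0]], twist=[[0,0,0],[0,0,0]])

```text
time_s: 19.1
tcp_pos: [0.5942, -0.0408, 0.0854]
eef_rot: [-2.419, -2.003, -0.007]
force: [-0.0, 6.9, 5.5]
grip_width: 0.0109
```

```bash
python3 f.py
```

```text
19.1 [ 0.5942 -0.0408  0.0854] travel mm [3.015e+01 3.000e-02 1.500e-01] F tool [ 6.84 -1.32 -5.44] grip 0.010866634974426557
```

Emit:
drive_tool(jaw=[1,1,1], offset=[[0.01,0,0],[0,0,0],[0,0,0]], twist=[[0,0,0],[0,0,0],[0,0,0]])

```text
time_s: 19.4
tcp_pos: [0.5943, -0.0403, 0.0854]
eef_rot: [-2.419, -2.003, -0.007]
force: [-0.0, 6.2, 5.5]
grip_width: 0.0107
```

Emit:
drive_tool(jaw=[1,1,1], offset=[[0.01,0,0],[0,0,0],[0,0,0]], twist=[[0,0,0],[0,0,0],[0,0,0]])

```text
time_s: 19.7
tcp_pos: [0.5944, -0.0399, 0.0854]
eef_rot: [-2.419, -2.003, -0.007]
force: [-0.4, 4.5, 4.9]
grip_width: 0.0107
```

```bash
python3 f.py;python3 ball.py
```

```text
19.7 [ 0.5944 -0.0399  0.0854] travel mm [31.05  0.06  0.14] F tool [ 4.37 -1.27 -4.85] grip 0.010716408683252148
side detent_ball 0.56 [ 0.0731 -0.0089]
side slide_notch 0.75 [ 0.0634 -0.0109]
side tab 0.59 [ 0.0363 -0.0011]
```

Emit:
drive_tool(jaw=[1,1,1], offset=[[0.01,0,0],[0,0,0],[0,0,0]], twist=[[0,0,0],[0,0,0],[0,0,0]])

```text
time_s: 20.4
tcp_pos: [0.5944, -0.0397, 0.0854]
eef_rot: [-2.42, -2.003, -0.006]
force: [-1.5, 4.4, 5.0]
grip_width: 0.0111
```

Emit:
drive_tool(jaw=[1,1,1], offset=[[0.01,0,0],[0,0,0],[0,0,0]], twist=[[0,0,0],[0,0,0],[0,0,0]])

```text
time_s: 20.7
tcp_pos: [0.5944, -0.0397, 0.0854]
eef_rot: [2.42, 2.003, 0.005]
force: [-1.1, 3.2, 6.4]
grip_width: 0.0103
```

```bash
python3 f.py
```

```text
20.7 [ 0.5944 -0.0397  0.0854] travel mm [3.128e+01 3.000e-02 9.000e-02] F tool [ 2.97 -1.66 -6.42] grip 0.010339151105308864
```

The position now stays at 31.3 mm while the command advances, so the slide is held in the notch. I bring the residual force to about zero.

Emit:
drive_tool(jaw=[1,1,1], offset=[[0.01,0,0],[0,0,0],[0,0,0]], twist=[[0,0,0],[0,0,0],[0,0,0]])

```text
time_s: 21.0
tcp_pos: [0.5944, -0.0396, 0.0854]
eef_rot: [2.42, 2.002, 0.004]
force: [-2.8, 1.7, 6.5]
grip_width: 0.0104
```

Emit:
drive_tool(jaw=[1,1,1], offset=[[0.01,0,0],[0,0,0],[0,0,0]], twist=[[0,0,0],[0,0,0],[0,0,0]])

```text
time_s: 21.3
tcp_pos: [0.5944, -0.0395, 0.0854]
eef_rot: [2.42, 2.002, 0.003]
force: [-2.0, -0.4, 5.9]
grip_width: 0.0108
```

```bash
python3 f.py
```

```text
21.3 [ 0.5944 -0.0395  0.0854] travel mm [3.151e+01 1.000e-02 4.000e-02] F tool [-0.8  -1.92 -5.86] grip 0.010751876110644206
```

```bash
python3 - <<'E'
from h import *
p=cam('side');cv2.imwrite('pics/c9.png',cv2.resize(p['img'][170:300,250:370],(554,600),interpolation=2))
E
python3 f.py
```

```text
21.35 [ 0.5944 -0.0395  0.0854] travel mm [3.15e+01 2.00e-02 4.00e-02] F tool [-0.69 -1.67 -5.79] grip 0.010556885527649898
```

View pics/c9.png

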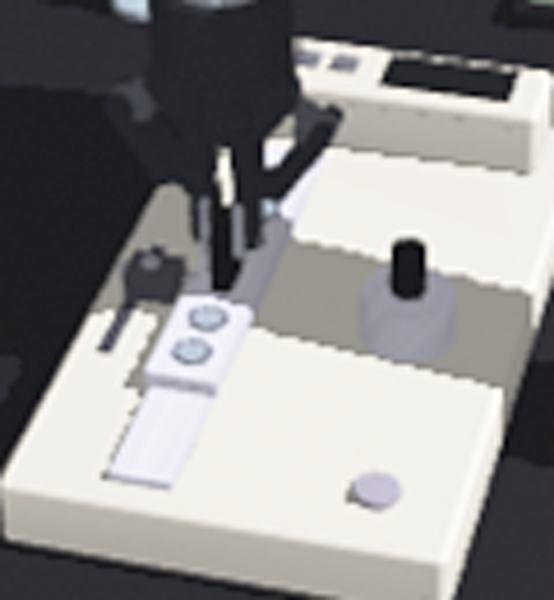

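The tab (crop (222,260)) is gripped level with the detent block (150,275). The cap is seated at (407,310) and the disc has not moved. I hand in.

```bash
python3 -c "
from bench import robot;print(robot.hand_in())"; python3 f.py
```

```text
the job is handed in; nothing more can be done
None
the job is handed in; nothing more can be done
```

The job is handed in: the light cap is seated over the cell and released, and the gripper is still holding the filter slide in the notch. It was handed in at about 21 s of the 58 s allowed.

- **Cap:** I picked the aluminium cap with the black knob and lowered it over the well. The rim passed the collar without contact and met the deck at the expected height with about 5 N. After release, a side picture showed it upright on the deck around the well.
- **Slide:** I gripped the tab at 60 N and drew it 31.5 mm. The force first showed friction (about −1.4 N), then the ball pulling in (up to about +6.8 N). The last 2 mm of commanded travel moved the slide only about 0.5 mm, while the force along the rail fell to −0.7 N. That is how I judged it to be in the notch; I did not push on past it.
- **Last picture:** it shows the tab gripped about level with the detent block, the cap still seated and the steel disc unmoved. I did not check the other loose items after the moves.

Some checks disagreed or were missing. The landmark networks' positions for the tab, notch and ball scattered by several mm, so I trusted the forces for the final stop. The two cameras differed by up to 3 mm. The tool ended with about 6 N of vertical force from the grip.

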